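# Pull the spring clip off the cutter spindle with the hooked pick

### The job

Take the hooked pick from its forked stand, catch the eye of the sprung retaining clip under the clear guard with the hook, and pull the clip off the spindle with the pick, not with the fingers. Put the clip on the sorting mat, inside its frame, and hang the pick back upright in its fork. Leave the padlock, the lock cylinder and the tin where they are.

Things in the scene. Friction and masses are not known exactly. Their poses are not given: they have to be found in the camera images.
- pick: Loose hooked pick, 70 g, 146 mm long. Origin: centre of the underside of its round steel guard (32 mm across, 6 mm thick); z runs up the handle. Wooden handle z 6 to 66 mm, 20 mm along x, 14 mm along y (grip across y). Steel shank 5 mm thick goes down to z -78 mm and bends square into a hook that points to +y. Starts hanging upright in the fork, hook towards the stand's +y.
- pick_hook (a point): Centre line of the pick's hook at y +6, z -78 mm of the pick, where the caught eye should sit. Axes as the pick's. The hook is 4 mm wire, level to y +11 mm, then turned up 3 mm at y +14.5 mm (outermost y +16.5 mm, underside z -80 mm, top of the upturned tip z -73 mm).
- clip: Sprung clip of bright steel, 36 g, 4 mm thick (y), 21 mm wide (x), 36 mm tall (z), in the spindle's groove. Origin: middle of its bow, on the spindle axis when seated. Spring jaws reach to z -7 mm, open to -z; an eye stands on its back. Seated, its z (pull it this way) leans 40 degrees from vertical to the spindle head's +x; a key stops it turning. Springs off at about 7 N; clear after 20 mm.
- clip_eye (a point): Centre of the clip's closed eye, at z +18 mm of the clip. Axes as the clip's. The eye is of 4 mm wire and opens along y: opening 12 mm wide (x), from z 11.5 to 24.5 mm of the clip, outer top at z 28.5 mm.
- spindle_head: Fixed spindle head, base 96 x 96 mm. Origin on the bench below the spindle axis, z up. The spindle runs level along y, 70 mm up, from a grey block (y 18 to 48 mm, 100 mm high) to its free end at y -32. Clear guard plate above it: x -40 to +22, y -36 to +48, z 112 to 116 mm. It bars an upright pick: lean it 25 to 50 degrees, handle to +x, best along the clip's z.
- clip_seat (a point): On the spindle axis in the groove, where the clip's origin sits (spindle head y -20, z 70 mm); axes as the spindle head's. Along the spindle (its y): cutter 59 mm across at 4 to 10 mm, brass sleeve 24 mm across at -17 to 4, clip at -20, end collar 20 mm across at -23 to -32. The hook enters the eye from the free end, going to +y.
- pick_stand: Fixed grey stand. Origin on the bench below the middle of its fork. Two prongs along y (y -26 to 26 mm), each 14 mm wide, slot between them x -7 to +7 mm, tops 100 mm up; column at y -26 to -40 mm, no higher. The shank hangs in the slot, the guard lies on the prongs, the hook lies along the slot, so the pick lifts straight out.
- fork_rest (a point): Middle of the fork, at the height of the prong tops (100 mm): where the pick's origin belongs. Axes as the stand's.
- mat: Fixed sorting mat with a beech frame, 288 x 168 mm (x, y). Origin: centre of its underside. Dark floor 252 x 132 mm at 7 mm above the bench; frame 15 mm high, 18 mm wide.
- padlock: Loose padlock, 63 x 42 x 19 mm, bystander. Origin: centre of its underside.
- cylinder: Loose brass lock cylinder, 32 x 68 x 17 mm, bystander. Origin: centre of its underside.
- tin: Loose round tin, 46 mm across, 32 mm high, bystander. Origin: centre of its underside.

How it is judged:
On the way, in this order (a step that is already met when the one before it is completed fails the run):
1. the pick pulls on the clip while the clip still sits in its groove (contact force between pick and clip above 2 N and distance between clip and clip_seat below 0.006 m), for 0.02 s.
2. the clip is off the spindle (distance between clip and clip_seat above 0.03 m), for 0.1 s.
At the end, for the whole second after the job is handed in: The clip lies at rest on the mat inside its frame (origin within the 252 x 132 mm floor, less than 30 mm above the bench). The pick hangs at rest in the fork, guard on the prongs: origin within 25 mm of the fork's middle and 95 to 106 mm high, handle within 0.15 rad of vertical (x of clip in the frame of mat between -0.126 and 0.126 m and y of clip in the frame of mat between -0.066 and 0.066 m and height (world z) of clip below 0.03 m and linear speed of each of clip, pick below 0.02 m/s and horizontal distance between pick and fork_rest below 0.025 m and height (world z) of pick between 0.095 and 0.106 m and angle between pick's own z axis and vertical below 0.15 rad); the robot touches nothing.
It fails at once if the fingers touch the clip while it is on the spindle (contact force between the fingers and clip above 0.5 N and distance between clip and clip_seat below 0.02 m).
It fails at once if padlock, lock cylinder or tin moved by more than 30 mm (distance of any of padlock, cylinder, tin from where it was at the start of the episode above 0.03 m).
It also fails if it takes over 54 s, if anything falls off the work surface, if the arm or the gripper's body presses on something with over 40 N, if the wrist force passes 120 N, or if a joint passes its speed limit or range.

### The arm

A 7-joint arm with a two-finger parallel gripper is mounted at the origin on a cart in front of the work surface, level with it; the furniture and walls round the work are solid. World frame = base frame: x ahead of the robot, y to its left, z up, the work surface at z = 0. Lengths are in m, angles in rad, forces in N, time in s.
With the tool pointing down it reaches from about 0.425 to 0.875 m from the base axis. Payload 4.7 kg.
Tool frame: the origin (TCP) lies on the centre line of the jaws, within the pads' length; the fingertips stand ahead of it and the grasp point (between the pads) lies 2 mm behind it (nose_length is the z of the fingertips in the tool frame, in m); z points along the fingers, y is the line along which they close (so a half turn about z gives the same grasp; the last joint's range is limited). The gripper opens to 87 mm and grips with 3 to 60 N. Pads are 19 mm wide; open, the fingers measure 117 mm over their backs; the gripper's body (75 mm by 190 mm) begins 51 mm behind the grasp point.
Start: joints at [-1.302, 0.321, -0.07, 1.45, 0.023, 1.371, -0.057], TCP at [0.164, 0.629, 0.24] pointing down, gripper open.
Joint ranges: [-2.86, 2.86], [-0.3, 2.09], [-1.38, 1.24], [0.06, 2.45], [-1.56, 4.7], [0.09, 2.05], [-2.69, 2.69]. Speed limits (rad/s): [2.57, 2.57, 3.14, 3.14, 3.14, 3.14, 3.14].

### API

Orientations are given as a rotation vector (axis times angle).
In Python, from bench import * gives the robot as it stands.
- The arm moves only by the tool send_rows, never from a script. Its arguments are lists of equal length, an entry for each row: "xyz": the shift along the tool's x, y, z in mm, a list of three; "dr": the turn, a rotation vector about the tool's x, y, z in rad, a list of three. A call has exactly 10 rows; each row is the pose to reach, as a shift and turn from the pose commanded when the call began, along the tool's axes at that moment; what a row does not reach only later rows make up. A row lasts 1/12 s, in which the tool goes at most 41.7 mm and 7.16 degrees, less where a joint would pass 70% of its speed; a pose out of reach is approached as far as the arm can. A call with a gripper value outside its range is refused whole. "jaw" is the finger opening in mm, from 0 to 87, set as the call begins (left out, the last holds). The fingers move at their own pace and stop on an object; "grip_force" is the grip in N (left out, the last holds). Time passes only in rows, so rows that repeat a pose let the fingers close, or fill a call up. It gives the time, the measured TCP pose, the force, the opening and the grip force at its end, in the units of the state.
- get_state(): the state, without advancing time (a new reading comes with each control period).
- get_image(name): name is "scene" or "top" or "wrist"; returns the picture (384x512x3 uint8, red, green, blue); there is no depth.
- calibration(name): a dict with "vfov" (degrees; the focal length in pixels is half the picture's height over the tangent of half this angle, whatever the lens; pixels are square), "cx", "cy" (the principal point, pixels), "rvec" (rotation vector, rad) and "tvec" (3), from world to camera coordinates, as OpenCV has them; the wrist camera has in their place "hand_eye" (4x4, takes a point from camera to tool coordinates, whose origin is the TCP and whose axes are the flange's). Camera axes: x right, y down, z forward; pixel columns grow to the right and rows downward; lengths in m; the calibration is good to about 2 mm. A picture is of the moment at which its call begins: read the wrist's pose just before it. calibration takes no time and is no camera call.
- close_job(): hands the job in; it is judged then, once.
The state is a dict: "time": time; "joint_positions": joint angles; "qd": joint speeds; "joint_torque": joint torques, N m; "position": TCP position; "tool_rot": TCP orientation; "ft_force": force on the tool from outside, world axes, zero at the start; "torque": the same for the moment, N m; "grip_width": opening from 0.0 (shut) to 1.0 (fully open); "grip_force": force on a finger pad.
Only numpy, scipy, OpenCV 4.12 (cv2) and the standard library are available. Lean on these libraries where they do the work, as an engineer would, in place of code of your own. Each camera call takes 0.05 s, during which the arm holds its last target. There are 200 camera calls.

## Working session

There is one attempt and no reset: what is moved stays moved. The work goes in short steps, Python scripts to look and compute and a tool call to move; the robot and the scene stay as the last step left them, time stands still between calls to the robot, and variables do not carry over. Pictures are saved under pics/ and viewed, at most 10 in all, crops included, and the job is handed in when it is done.

Besides the shell and the picture viewer there is one more tool, called after "Emit:" as name(argument=value, ...), one argument or row to a line, values as JSON. send_rows: Moves the arm, as the interface text tells. Its arguments: {"type":"object","properties":{"xyz":{"type":"array"},"dr":{"type":"array"},"jaw":{"type":"number"},"grip_force":{"type":"number"}},"required":["xyz","dr"]}

```bash
ls; mkdir -p pics; python3 - <<'E'
from bench import *
import cv2,numpy as np
s=get_state();print(s)
for n in("scene","top"):
    im=get_image(n);cv2.imwrite(f"pics/{n}0.png",im[:,:,::-1]);print(n,calibration(n))
print(calibration("wrist"))
try: print(nose_length)
except Exception as e: print(e)
E
```

```text
pics
{'time': 0.0, 'joint_positions': array([-1.30189549,  0.32184592, -0.07008872,  1.45169713,  0.02263237,
        1.37080879, -0.05691349]), 'qd': array([-0.00161991,  0.00030171,  0.00112365,  0.00122282,  0.00072126,
        0.00107166,  0.00116723]), 'joint_torque': array([ 5.05238149e-04, -4.91290605e+01, -4.03340813e-01, -3.12524414e+01,
       -6.37893146e-02,  4.37620562e-02,  1.81438586e-04]), 'position': array([0.16375488, 0.62848035, 0.23843555]), 'tool_rot': array([-3.99099526e-01, -3.11601615e+00,  3.09181405e-03]), 'ft_force': array([-0.46295402, -0.61550083,  1.14444799]), 'torque': array([0.04554481, 0.01872073, 0.0177798 ]), 'grip_force': 0.0, 'grip_width': 1.0010062588353716}
scene {'vfov': 53.61184456749947, 'cx': 263.35639526114363, 'cy': 197.9610734923158, 'rvec': array([ 1.07346551, -2.24543415,  1.17165397]), 'tvec': array([0.27534201, 0.35897338, 0.5257435 ])}
top {'vfov': 49.42688606552884, 'cx': 248.47046062034292, 'cy': 191.35356369262442, 'rvec': array([ 2.12593876, -2.09735403,  0.15502994]), 'tvec': array([-0.07564544,  0.57737769,  0.96703189])}
{'vfov': 69.31540623295452, 'cx': 252.54513384762612, 'cy': 187.01399269082492, 'hand_eye': array([[-1.24157534e-04, -9.65150922e-01, -2.61693870e-01,
         6.99840859e-02],
       [ 9.99999980e-01, -7.81346936e-05, -1.86270164e-04,
         1.31006925e-04],
       [ 1.59331451e-04, -2.61693888e-01,  9.65150912e-01,
        -1.45938152e-01],
       [ 0.00000000e+00,  0.00000000e+00,  0.00000000e+00,
         1.00000000e+00]])}
0.017
```

View pics/scene0.png

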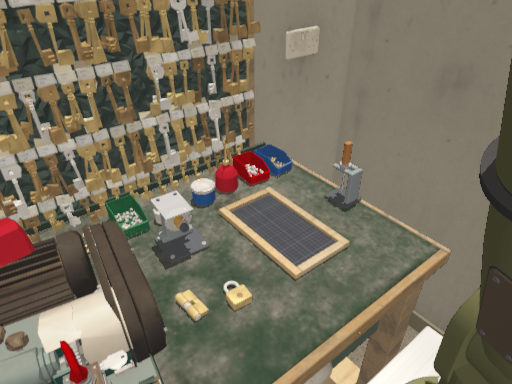

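View pics/top0.png

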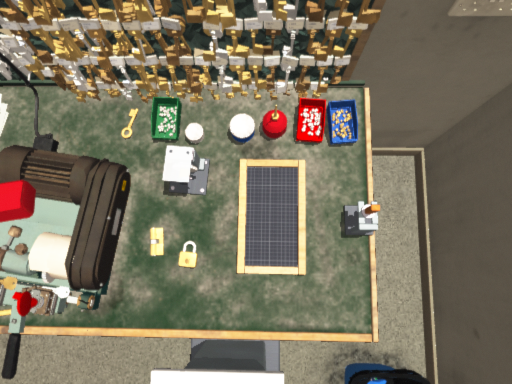

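```bash
cat > h.py <<'E'
import numpy as np,cv2
from scipy.spatial.transform import Rotation as R
from bench import *
def cam(n,s=None):
    c=calibration(n);f=192/np.tan(np.radians(c["vfov"])/2)
    if n=="wrist":
        T=np.eye(4);T[:3,:3]=R.from_rotvec(s["tool_rot"]).as_matrix();T[:3,3]=s["position"]
        M=np.linalg.inv(T@c["hand_eye"]);Rm,t=M[:3,:3],M[:3,3]
    else: Rm,t=R.from_rotvec(c["rvec"]).as_matrix(),np.array(c["tvec"])
    return f,c["cx"],c["cy"],Rm,t
def proj(C,p):
    f,cx,cy,Rm,t=C;q=np.atleast_2d(p)@Rm.T+t
    return np.c_[f*q[:,0]/q[:,2]+cx,f*q[:,1]/q[:,2]+cy]
def ray(C,uv):
    f,cx,cy,Rm,t=C
    d=Rm.T@np.array([(uv[0]-cx)/f,(uv[1]-cy)/f,1]);return -Rm.T@t,d/np.linalg.norm(d)
def plane(C,uv,z):
    o,d=ray(C,uv);return o+d*(z-o[2])/d[2]
def tri(C1,a,C2,b):
    o1,d1=ray(C1,a);o2,d2=ray(C2,b)
    k=np.linalg.lstsq(np.c_[d1,-d2],o2-o1,rcond=None)[0]
    p,q=o1+k[0]*d1,o2+k[1]*d2;return (p+q)/2,np.linalg.norm(p-q)
E
python3 - <<'E'
from h import *
T=cam("top");S=cam("scene")
for n,C in(("top",T),("scene",S)):print(n,"cam at",-C[3].T@C[4])
for nm,uv,z in[("matc1",(240,160),.015),("matc2",(305,160),.015),("matc3",(238,273),.015),("matc4",(304,273),.015),("stand",(360,219),.1),("guardplate",(179,163),.116),("padlock",(188,255),.02),("tin",(242,126),.03),("tablecorner",(375,338),0)]:print(nm,plane(T,uv,z).round(3))
a=cv2.imread("pics/scene0.png");b=cv2.imread("pics/top0.png")
def c(im,x,y,w=66,h=50):return cv2.resize(im[y:y+h,x:x+w],(396,300),interpolation=cv2.INTER_CUBIC)
cv2.imwrite("pics/c1.png",np.vstack([np.hstack([c(a,147,185,80,60),c(a,315,135,100,76)]),np.hstack([c(b,155,140),c(b,330,192)])]))
E
```

```text
top cam at [ 0.39620251 -0.10321452  1.05195449]
scene cam at [0.00408271 0.358695   0.59363504]
matc1 [ 0.666 -0.043  0.015]
matc2 [ 0.668 -0.21   0.015]
matc3 [ 0.382 -0.044  0.015]
matc4 [ 0.385 -0.205  0.015]
stand [ 0.508 -0.324  0.1  ]
guardplate [0.632 0.092 0.116]
padlock [0.423 0.079 0.02 ]
tin [ 0.752 -0.048  0.03 ]
tablecorner [ 0.235 -0.374  0.   ]
```

View pics/c1.png

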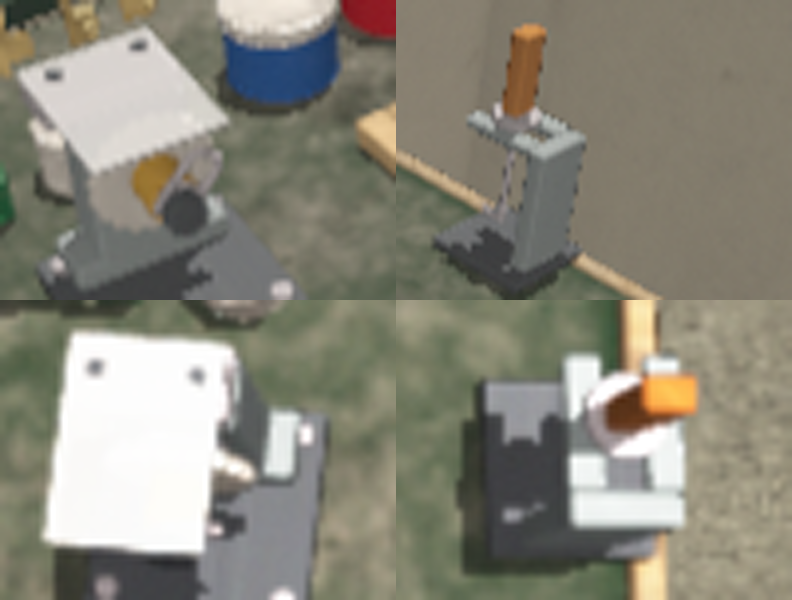

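```bash
python3 - <<'E'
from h import *
T=cam("top");S=cam("scene")
P=[plane(T,u,.116)[:2] for u in[(167,145.5),(194.2,147.5),(189.2,182),(162.8,180.5)]];print(np.array(P).round(4))
Q=[plane(T,u,.1)[:2] for u in[(359.5,229.5),(378.2,229.5),(358.2,201.5)]];print(np.array(Q).round(4))
# machine heights
for a,b in[((15,213),(15,185)),((75,240),(60,150)),((120,230),(125,180))]:
    print(tri(S,a,T,b))
# handle top centre in both views: scene crop px -> full
k=100/396
print(tri(S,(315+528*k-396*k,135+30*k),T,(330+(670-396)/6,192+(390-300)/6)))
E
```

```text
[[0.6737 0.1227]
 [0.6693 0.0585]
 [0.587  0.0667]
 [0.5899 0.1281]]
[[ 0.4843 -0.3224]
 [ 0.4849 -0.3643]
 [ 0.5485 -0.3214]]
(array([0.54114702, 0.36527265, 0.27834832]), np.float64(0.016455347347352066))
(array([0.62770174, 0.3196287 , 0.15672017]), np.float64(0.07251802601213005))
(array([0.58927795, 0.21487417, 0.13379261]), np.float64(0.009889515724442244))
(array([ 0.52632066, -0.34269829,  0.16648625]), np.float64(0.0002718523767951981))
```

Emit:
send_rows(
  xyz=[
    [0, 0, -36],
    [0, 0, -72],
    [0, 0, -108],
    [0, 0, -144],
    [-12, -10, -180],
    [-40, -33, -180],
    [-70, -57, -180],
    [-100, -81, -180],
    [-130, -105, -180],
    [-160, -130, -180],
  ],
  dr=[
    [0, 0, 0],
    [0, 0, 0.08],
    [0, 0, 0.16],
    [0, 0, 0.24],
    [0, 0, 0.32],
    [0, 0, 0.4],
    [0, 0, 0.48],
    [0, 0, 0.56],
    [0, 0, 0.64],
    [0, 0, 0.72],
  ],
)

```text
time: 0.93
position: [0.2867, 0.4612, 0.4191]
tool_rot: [-1.476, -2.773, 0.001]
ft_force: [0.6, -0.2, 0.1]
grip_width: 0.994
grip_force: 0.0
```

Emit:
send_rows(
  xyz=[
    [-41, 2, 0],
    [-82, 4, 0],
    [-123, 6, 0],
    [-164, 8, 0],
    [-205, 10, 0],
    [-246, 12, 10],
    [-287, 14, 25],
    [-328, 16, 40],
    [-369, 18, 55],
    [-410, 20, 70],
  ],
  dr=[
    [0, 0, 0.06],
    [0, 0, 0.12],
    [0, 0, 0.18],
    [0, 0, 0.24],
    [0, 0, 0.3],
    [0, 0, 0.36],
    [0, 0, 0.42],
    [0, 0, 0.48],
    [0, 0, 0.54],
    [0, 0, 0.595],
  ],
)

```text
time: 1.77
position: [0.5283, 0.1396, 0.3518]
tool_rot: [-2.223, -2.219, -0.001]
ft_force: [1.1, 1.3, -0.5]
grip_width: 0.996
grip_force: 0.0
```

```bash
python3 - <<'E'
from h import *
s=get_state();im=get_image("wrist");cv2.imwrite("pics/w1.png",im[:,:,::-1])
np.save("w1.npy",np.r_[s["position"],s["tool_rot"]]);print(s["position"],s["tool_rot"],s["joint_positions"],np.abs(s["qd"]).max())
E
```

```text
[0.52826925 0.13956173 0.35181705] [-2.22315345e+00 -2.21933975e+00 -5.14310510e-04] [-0.77343011  0.0629459   0.4959385   1.54112546 -0.03034685  1.5449468
 -0.27925778] 0.5136756945490023
```

View pics/w1.png

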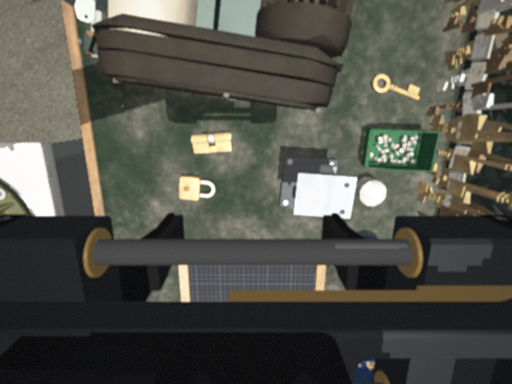

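```bash
python3 - <<'E'
from h import *
v=np.load("w1.npy");C=cam("wrist",dict(position=v[:3],tool_rot=v[3:]))
im=cv2.imread("pics/w1.png");m=(im.min(2)>185).astype(np.uint8);m[:,:285]=0;m[:,358:]=0;m[:165]=0;m[225:]=0
c=max(cv2.findContours(m,0,2)[0],key=cv2.contourArea);ap=cv2.approxPolyDP(c,4,True)[:,0];print(ap.tolist(),cv2.contourArea(c))
P=np.array([plane(C,u,.116)[:2] for u in ap]);print(P.round(4),np.linalg.norm(P-np.roll(P,1,0),axis=1))
r=cv2.minAreaRect((1000*P).astype(np.float32));print(r)
E
```

```text
[[298, 174], [294, 214], [336, 212], [350, 217], [356, 177]] 2295.0
[[0.5937 0.1263]
 [0.5903 0.0664]
 [0.6515 0.0694]
 [0.6727 0.0616]
 [0.6758 0.1217]] [0.0821465  0.05992341 0.06128374 0.02255131 0.06027528]
((633.205810546875, 93.98809814453125), (60.274234771728516, 82.50188446044922), 86.73697662353516)
```

Emit:
send_rows(
  xyz=[
    [-41, -1, 0],
    [-82, -2, 10],
    [-123, -3, 20],
    [-164, -4, 30],
    [-205, -4, 40],
    [-246, -5, 50],
    [-287, -5, 60],
    [-328, -6, 70],
    [-369, -6, 80],
    [-410, -6, 90],
  ],
  dr=[
    [0, 0, 0],
    [0, 0, 0],
    [0, 0, 0],
    [0, 0, 0],
    [0, 0, 0],
    [0, 0, 0],
    [0, 0, 0],
    [0, 0, 0],
    [0, 0, 0],
    [0, 0, 0],
  ],
  jaw=70,
)

```text
time: 2.65
position: [0.5217, -0.2652, 0.2633]
tool_rot: [-2.219, -2.223, -0.001]
ft_force: [1.2, 1.0, 0.4]
grip_width: 0.803
grip_force: 0.0
```

Emit:
send_rows(
  xyz=[
    [-35, 0, 0],
    [-60, 0, 10],
    [-68, 0, 20],
    [-68, 0, 30],
    [-68, 0, 35],
    [-68, 0, 35],
    [-68, 0, 35],
    [-68, 0, 35],
    [-68, 0, 35],
    [-68, 0, 35],
  ],
  dr=[
    [0, 0, 0],
    [0, 0, 0],
    [0, 0, 0],
    [0, 0, 0],
    [0, 0, 0],
    [0, 0, 0],
    [0, 0, 0],
    [0, 0, 0],
    [0, 0, 0],
    [0, 0, 0],
  ],
)

```text
time: 3.48
position: [0.5227, -0.3313, 0.2294]
tool_rot: [2.218, 2.223, 0.002]
ft_force: [-0.9, 0.3, 0.8]
grip_width: 0.8
grip_force: 0.0
```

```bash
python3 - <<'E'
from h import *
s=get_state();im=get_image("wrist");cv2.imwrite("pics/w2.png",im[:,:,::-1])
print(s["position"],s["tool_rot"],s["joint_positions"],np.abs(s["qd"]).max())
C=cam("wrist",s)
hsv=cv2.cvtColor(im,cv2.COLOR_RGB2HSV);m=cv2.inRange(hsv,(5,150,90),(20,255,255))
n,l,st,ce=cv2.connectedComponentsWithStats(m)
for i in range(1,n):
    if st[i,4]>80: print(st[i],ce[i],plane(C,ce[i],.166))
print(proj(C,[[.526,-.343,.166],[.526,-.343,.106]]))
E
```

```text
[ 0.52274979 -0.33129621  0.22938235] [2.21838952e+00 2.22327871e+00 1.56733754e-03] [-0.16218774  0.33601627  0.85921243  1.57540808 -0.2598172   1.34840161
  0.72897487] 0.005661922291180774
[[254.80242407 218.26056126]
 [254.18528218 196.3990697 ]]
```

Emit:
send_rows(
  xyz=[
    [-6, 2, 5],
    [-11, 3, 15],
    [-11, 3, 30],
    [-11, 3, 45],
    [-11, 3, 60],
    [-11, 3, 72],
    [-11, 3, 82],
    [-11, 3, 87],
    [-11, 3, 87],
    [-11, 3, 87],
  ],
  dr=[
    [0, 0, 0],
    [0, 0, 0],
    [0, 0, 0],
    [0, 0, 0],
    [0, 0, 0],
    [0, 0, 0],
    [0, 0, 0],
    [0, 0, 0],
    [0, 0, 0],
    [0, 0, 0],
  ],
  jaw=50,
)

```text
time: 4.37
position: [0.5253, -0.3432, 0.1418]
tool_rot: [2.22, 2.222, -0.0]
ft_force: [0.6, 0.6, -0.2]
grip_width: 0.574
grip_force: 0.0
```

Emit:
send_rows(
  xyz=[
    [0, 0, 0],
    [0, 0, 0],
    [0, 0, 0],
    [0, 0, 0],
    [0, 0, 0],
    [0, 0, 0],
    [0, 0, 0],
    [0, 0, 0],
    [0, 0, 0],
    [0, 0, 0],
  ],
  dr=[
    [0, 0, 0],
    [0, 0, 0],
    [0, 0, 0],
    [0, 0, 0],
    [0, 0, 0],
    [0, 0, 0],
    [0, 0, 0],
    [0, 0, 0],
    [0, 0, 0],
    [0, 0, 0],
  ],
  jaw=0,
  grip_force=40,
)

```text
time: 5.2
position: [0.5254, -0.3429, 0.1419]
tool_rot: [2.22, 2.222, 0.001]
ft_force: [0.2, -0.0, 1.1]
grip_width: 0.157
grip_force: 40.0
```

```bash
python3 - <<'E'
from h import *
s=get_state();print(s["position"],s["tool_rot"],s["grip_width"]*87,s["grip_force"],s["ft_force"])
a=get_image("scene");b=get_image("top")
cv2.imwrite("pics/s3.png",a[:,:,::-1]);cv2.imwrite("pics/t3.png",b[:,:,::-1])
g=get_image("wrist")
c=lambda im,x,y,w=132,h=100:cv2.resize(im[y:y+h,x:x+w],(396,300))
cv2.imwrite("pics/c3.png",np.vstack([np.hstack([c(a,290,110),c(b,300,150)]),np.hstack([c(g,120,60,280,212),c(g,186,180)])])[:,:,::-1])
E
```

```text
[ 0.52537644 -0.34289441  0.14186932] [2.22002271e+00 2.22244181e+00 5.19001391e-04] 13.619427900936024 40.00028521288186 [ 0.1824827  -0.02676344  1.06902866]
```

View pics/c3.png

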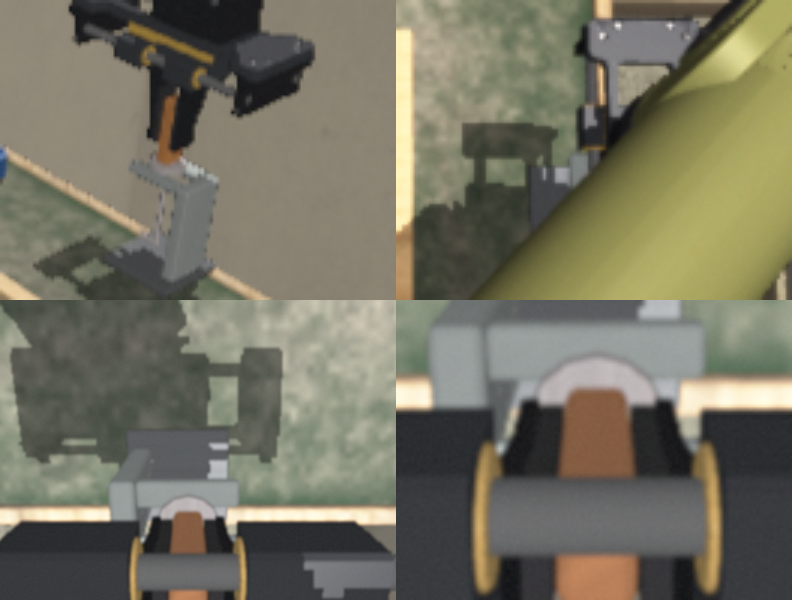

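```bash
cat >> h.py <<'E'
YAW=np.radians(-3.2);HY=np.array([np.cos(YAW),np.sin(YAW),0]);HX=np.array([HY[1],-HY[0],0]);Z=np.array([0,0,1.])
HO=np.array([.6255,.0853,0]);SEAT=HO-.02*HY+.07*Z
LEAN=np.radians(40);CZ=np.sin(LEAN)*HX+np.cos(LEAN)*Z
HK=np.array([0,.006,.1199])   # hook point in tool frame
def rot(yp,zp):
    tz=-zp;return np.c_[np.cross(yp,tz),yp,tz]
def go(P,Rt,s=None):
    """shift (mm) and turn in present tool axes to reach tool pose P,Rt"""
    s=s or get_state();R0=R.from_rotvec(s["tool_rot"]).as_matrix()
    return (1000*R0.T@(P-s["position"])).round(1),R.from_matrix(R0.T@Rt).as_rotvec().round(3)
def hookpose(zc,dy,dx=0):
    """tool pose with hook point at clip z=zc, dy along spindle from clip plane, dx along clip x"""
    Rt=rot(HY,CZ);CX=np.cross(HY,CZ)
    return SEAT+zc*CZ+dy*HY+dx*CX-Rt@HK,Rt
E
python3 - <<'E'
from h import *
P,Rt=hookpose(.0165,-.045);print(P.round(4));print(go(P,Rt));R0=R.from_rotvec(get_state()["tool_rot"]).as_matrix();print(R0.round(3))
E
```

```text
[0.5497 0.0017 0.1745]
(array([344.6,  24.7, -32.6]), array([-0.02 ,  0.698,  0.055]))
[[-0.001  1.     0.   ]
 [ 1.     0.001  0.   ]
 [ 0.     0.    -1.   ]]
```

Emit:
send_rows(
  xyz=[
    [0, 0, -25],
    [0, 0, -55],
    [0, 0, -88],
    [0, 0, -118],
    [20, 2, -130],
    [55, 4, -130],
    [93, 8, -130],
    [131, 10, -130],
    [169, 12, -130],
    [207, 15, -130],
  ],
  dr=[
    [0, 0, 0],
    [0, 0, 0],
    [0, 0, 0],
    [0, 0, 0],
    [0, 0.03, 0],
    [0, 0.1, 0.005],
    [0, 0.2, 0.01],
    [-0.005, 0.3, 0.02],
    [-0.01, 0.4, 0.03],
    [-0.01, 0.5, 0.035],
  ],
)

```text
time: 6.18
position: [0.5398, -0.1349, 0.2722]
tool_rot: [-1.977, -1.908, -0.511]
ft_force: [-0.1, -0.3, -1.3]
grip_width: 0.154
grip_force: 40.0
```

```bash
python3 - <<'E'
from h import *
s=get_state();print(s["position"],s["joint_positions"],s["grip_width"]*87)
P,Rt=hookpose(.0165,-.045);print(go(P,Rt));print(go(P+[0,0,.06],Rt));R0=R.from_rotvec(s["tool_rot"]).as_matrix();print(R0.round(3))
E
```

```text
[ 0.53981482 -0.13490973  0.27224015] [-0.14226699  0.30245031  0.76061318  1.58552998 -0.62181625  1.63731419
  0.64349758] 13.435552366922696
(array([ 72.7,   4.8, 151.7]), array([-0.01 ,  0.194,  0.017]))
(array([101.6,   4.9,  99.2]), array([-0.01 ,  0.194,  0.017]))
[[ 0.031  0.999  0.019]
 [ 0.875 -0.036  0.483]
 [ 0.483  0.001 -0.876]]
```

Emit:
send_rows(
  xyz=[
    [20, 1, 20],
    [41, 2, 40],
    [62, 3, 60],
    [83, 4, 80],
    [100, 5, 98],
    [96, 5, 110],
    [88, 5, 125],
    [80, 5, 140],
    [73, 5, 152],
    [73, 5, 152],
  ],
  dr=[
    [0, 0.04, 0],
    [0, 0.08, 0.005],
    [-0.005, 0.12, 0.01],
    [-0.01, 0.16, 0.015],
    [-0.01, 0.194, 0.017],
    [-0.01, 0.194, 0.017],
    [-0.01, 0.194, 0.017],
    [-0.01, 0.194, 0.017],
    [-0.01, 0.194, 0.017],
    [-0.01, 0.194, 0.017],
  ],
)

```text
time: 7.02
position: [0.5481, 0.0004, 0.1699]
tool_rot: [-1.876, -1.772, -0.671]
ft_force: [-0.2, 0.3, -0.4]
grip_width: 0.155
grip_force: 40.0
```

```bash
python3 - <<'E'
from h import *
s=get_state();print(s["position"],s["joint_positions"],s["grip_width"]*87)
P,Rt=hookpose(.0165,-.045);print(go(P,Rt,s))
a=get_image("scene");s=get_state();g=get_image("wrist");b=get_image("top")
for n,i in(("s4",a),("w4",g),("t4",b)):cv2.imwrite(f"pics/{n}.png",i[:,:,::-1])
np.save("w4.npy",np.r_[s["position"],s["tool_rot"]])
S=cam("scene");T=cam("top");W=cam("wrist",s)
R0=R.from_rotvec(s["tool_rot"]).as_matrix();hk=s["position"]+R0@HK;tip=hk+R0@[0,.0085,-.003]
CX=np.cross(HY,CZ);pts=[hk,tip,SEAT,SEAT+.018*CZ,SEAT-.012*HY]
for C in(S,W,T):print(proj(C,pts).round(1).tolist())
c=lambda im,x,y,w,h:cv2.resize(im[y:y+h,x:x+w],(396,300),interpolation=cv2.INTER_CUBIC)
cv2.imwrite("pics/c4.png",np.vstack([np.hstack([c(a,140,180,80,60),c(b,150,130,80,60)]),np.hstack([c(g,0,0,512,384),c(g,200,60,200,150)])])[:,:,::-1])
E
```

```text
[5.48133976e-01 4.01046095e-04 1.69854999e-01] [-0.20919684  0.34764824  0.6635431   1.81643269 -0.84322076  1.45994545
  0.68056934] 13.528476649598948
(array([ 4. ,  1.5, -2.7]), array([-0.005,  0.005, -0.003]))
[[198.0, 231.3], [196.8, 227.9], [183.2, 225.5], [187.4, 218.6], [185.7, 228.4]]
[[257.2, 186.7], [265.9, 187.5], [301.3, 179.7], [304.3, 184.1], [289.7, 179.7]]
[[187.2, 196.6], [188.2, 193.0], [184.7, 178.2], [188.5, 177.3], [184.2, 183.1]]
```

View pics/c4.png

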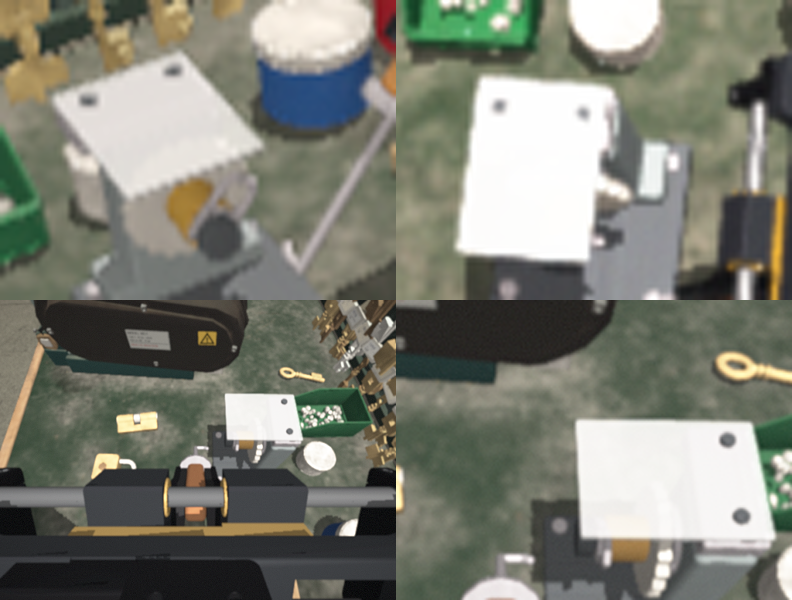

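```bash
python3 - <<'E'
import cv2,numpy as np
w,s,t=[cv2.imread(f"pics/{n}.png") for n in("w4","s4","t4")]
c=lambda im,x,y,w,h,k:cv2.resize(im[y:y+h,x:x+w],(w*k,h*k),interpolation=cv2.INTER_CUBIC)
cv2.imwrite("pics/c5.png",np.vstack([c(w,235,167,100,37,8),np.hstack([c(s,168,208,40,30,10),c(t,168,168,40,30,10)])]))
E
```

```text
(no output)
```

View pics/c5.png

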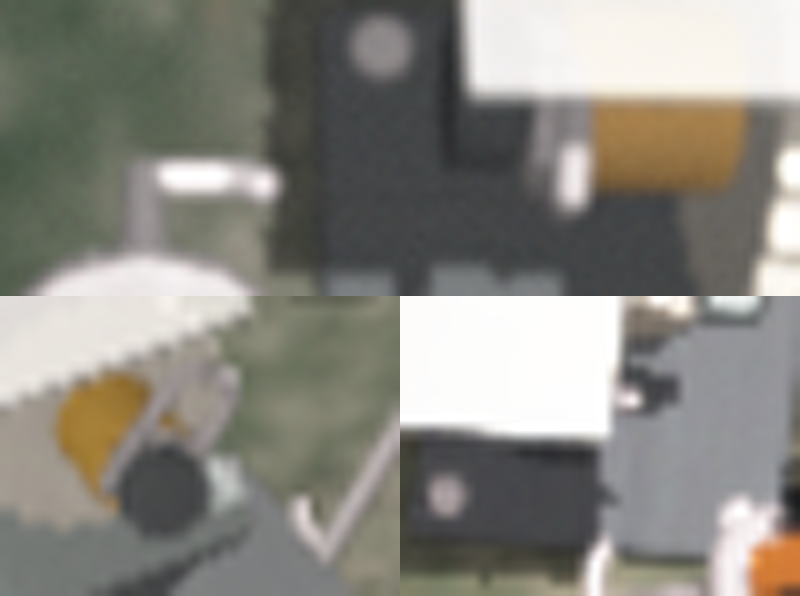

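```bash
python3 - <<'E'
from h import *
v=np.load("w4.npy");R0=R.from_rotvec(v[3:]).as_matrix();S=cam("scene");W=cam("wrist",dict(position=v[:3],tool_rot=v[3:]))
pk=lambda x,y,z:v[:3]+R0@(np.array([-x,y,41.9-z])/1000)
CX=np.cross(HY,CZ);e=SEAT+.018*CZ
P=[pk(0,0,-78),pk(0,14.5,-73),pk(0,6,-76),pk(0,16.5,-75),e,e+.010*CX,e-.010*CX,SEAT+.0285*CZ,SEAT-.012*HY]
for n,C in(("scene",S),("wrist",W)):print(n,proj(C,P).round(1).tolist())
E
```

```text
scene [[199.4, 232.8], [197.3, 227.2], [198.5, 230.5], [196.4, 227.5], [187.4, 218.6], [190.9, 219.7], [183.8, 217.5], [189.8, 214.5], [185.7, 228.4]]
wrist [[251.1, 186.7], [266.0, 188.1], [257.2, 187.3], [267.9, 187.5], [304.3, 184.1], [303.9, 193.9], [304.8, 174.1], [306.3, 186.9], [289.7, 179.7]]
```

Emit:
send_rows(
  xyz=[
    [3, 0, -2],
    [6.5, 0, -4],
    [6.5, 5, -4],
    [6.5, 12, -4],
    [6.5, 19, -4],
    [6.5, 25, -4],
    [6.5, 29, -4],
    [6.5, 29, -4],
    [6.5, 29, -4],
    [6.5, 29, -4],
  ],
  dr=[
    [-0.005, 0.005, -0.003],
    [-0.005, 0.005, -0.003],
    [-0.005, 0.005, -0.003],
    [-0.005, 0.005, -0.003],
    [-0.005, 0.005, -0.003],
    [-0.005, 0.005, -0.003],
    [-0.005, 0.005, -0.003],
    [-0.005, 0.005, -0.003],
    [-0.005, 0.005, -0.003],
    [-0.005, 0.005, -0.003],
  ],
)

```text
time: 8.0
position: [0.5787, 0.0015, 0.1803]
tool_rot: [-1.873, -1.774, -0.687]
ft_force: [0.1, 0.3, 0.0]
grip_width: 0.153
grip_force: 40.0
```

```bash
python3 - <<'E'
from h import *
a=get_image("scene");s=get_state();g=get_image("wrist")
for n,i in(("s6",a),("w6",g)):cv2.imwrite(f"pics/{n}.png",i[:,:,::-1])
np.save("w6.npy",np.r_[s["position"],s["tool_rot"]])
P,Rt=hookpose(.0165,-.016);print(go(P,Rt,s),s["ft_force"])
v=np.r_[s["position"],s["tool_rot"]];R0=R.from_rotvec(v[3:]).as_matrix();S=cam("scene");W=cam("wrist",s)
pk=lambda x,y,z:v[:3]+R0@(np.array([-x,y,41.9-z])/1000)
CX=np.cross(HY,CZ);e=SEAT+.018*CZ
P=[pk(0,0,-78),pk(0,14.5,-73),pk(0,6,-76),pk(0,16.5,-75),e,e+.010*CX,e-.010*CX,SEAT+.0285*CZ,SEAT-.012*HY]
for n,C in(("scene",S),("wrist",W)):print(n,proj(C,P).round(1).tolist())
c=lambda im,x,y,w,h,k:cv2.resize(im[y:y+h,x:x+w],(w*k,h*k),interpolation=cv2.INTER_CUBIC)
cv2.imwrite("pics/c6.png",np.hstack([c(g,268,165,40,60,10),c(a,170,200,40,60,10)])[:,:,::-1])
E
```

```text
(array([-4.9, -0. ,  3.6]), array([ 0.004, -0.001,  0.003])) [ 1.05121268  0.02050693 -0.54040471]
scene [[190.7, 222.4], [188.8, 216.9], [189.9, 220.1], [187.9, 217.2], [187.4, 218.6], [190.9, 219.7], [183.8, 217.5], [189.8, 214.5], [185.7, 228.4]]
wrist [[251.1, 186.7], [266.0, 188.1], [257.2, 187.3], [267.9, 187.5], [272.6, 191.1], [272.4, 200.6], [272.8, 181.4], [273.4, 194.0], [260.1, 186.4]]
```

View pics/c6.png

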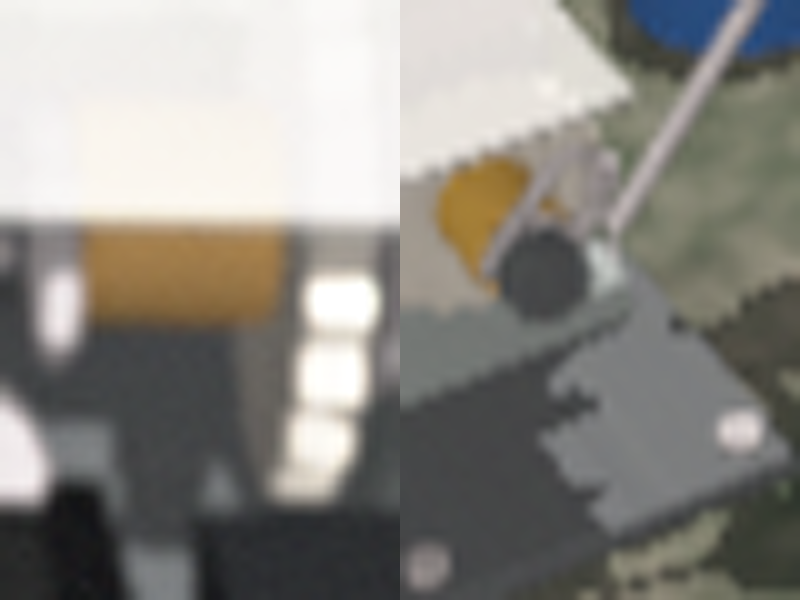

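Emit:
send_rows(
  xyz=[
    [-1.2, 0, 1.7],
    [-2.5, 0, 3.5],
    [-2.5, 1, 3.5],
    [-2.5, 2, 3.5],
    [-2.5, 4, 3.5],
    [-2.5, 6, 3.5],
    [-2.5, 8, 3.5],
    [-2.5, 8, 3.5],
    [-2.5, 8, 3.5],
    [-2.5, 8, 3.5],
  ],
  dr=[
    [0, 0, 0],
    [0, 0, 0],
    [0, 0, 0],
    [0, 0, 0],
    [0, 0, 0],
    [0, 0, 0],
    [0, 0, 0],
    [0, 0, 0],
    [0, 0, 0],
    [0, 0, 0],
  ],
)

```text
time: 8.93
position: [0.587, 0.0015, 0.1763]
tool_rot: [-1.873, -1.775, -0.688]
ft_force: [-0.1, -0.4, -0.3]
grip_width: 0.16
grip_force: 40.0
```

```bash
python3 - <<'E'
from h import *
a=get_image("scene");s=get_state();g=get_image("wrist")
for n,i in(("s7",a),("w7",g)):cv2.imwrite(f"pics/{n}.png",i[:,:,::-1])
P,Rt=hookpose(.0165,-.016);print(go(P,Rt,s),s["ft_force"],s["torque"],s["grip_width"]*87)
E
```

```text
(array([-2.6, -8.2,  0.2]), array([ 0.004, -0.001,  0.004])) [ 0.39390935  0.6405592  -1.43528111] [-0.97281492  0.14596123 -0.02591822] 14.004181217183563
```

Emit:
send_rows(
  xyz=[
    [0, 1, 0],
    [0, 2, 0],
    [0, 3, 0],
    [0, 4, 0],
    [0, 5, 0],
    [0, 6, 0],
    [0, 7, 0],
    [0, 7.5, 0],
    [0, 7.5, 0],
    [0, 7.5, 0],
  ],
  dr=[
    [0, 0, 0],
    [0, 0, 0],
    [0, 0, 0],
    [0, 0, 0],
    [0, 0, 0],
    [0, 0, 0],
    [0, 0, 0],
    [0, 0, 0],
    [0, 0, 0],
    [0, 0, 0],
  ],
)

```text
time: 9.87
position: [0.5945, 0.0011, 0.1763]
tool_rot: [-1.873, -1.775, -0.688]
ft_force: [-0.1, 0.2, -1.9]
grip_width: 0.159
grip_force: 40.0
```

```bash
python3 - <<'E'
from h import *
a=get_image("scene");s=get_state();g=get_image("wrist")
for n,i in(("s8",a),("w8",g)):cv2.imwrite(f"pics/{n}.png",i[:,:,::-1])
P,Rt=hookpose(.0165,-.016);print(go(P,Rt,s),s["ft_force"],s["torque"],s["grip_width"]*87)
c=lambda im,x,y,w,h,k:cv2.resize(im[y:y+h,x:x+w],(w*k,h*k),interpolation=cv2.INTER_CUBIC)
cv2.imwrite("pics/c8.png",np.hstack([c(g,240,165,40,60,10),c(a,170,200,40,60,10)])[:,:,::-1])
E
```

```text
(array([ -2.6, -15.7,   0.1]), array([ 0.004, -0.001,  0.004])) [-0.35085203 -0.25787577 -0.869405  ] [-0.93597219  0.05981607  0.07434822] 13.631473105375264
```

View pics/c8.png

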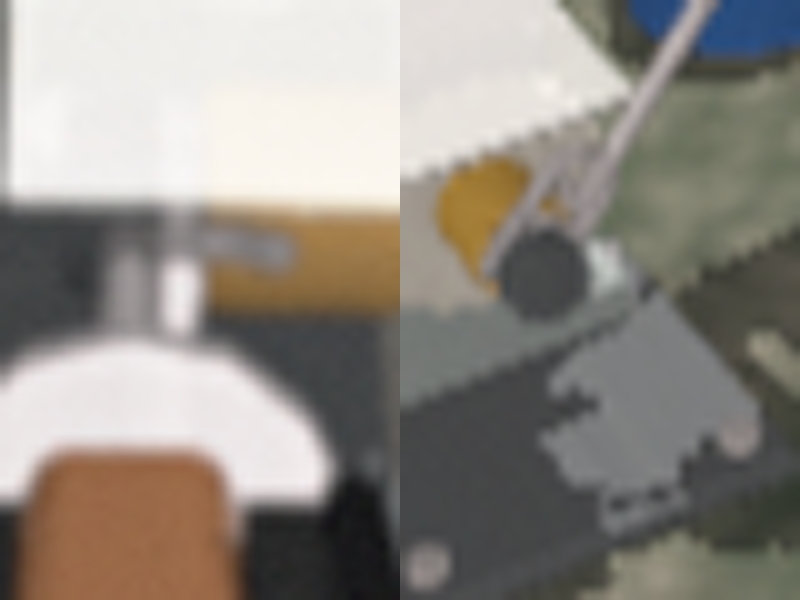

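Emit:
send_rows(
  xyz=[
    [0, 0, -2],
    [0, 0, -4],
    [0, 0, -6],
    [0, 0, -8],
    [0, 0, -10],
    [0, 0, -12],
    [0, 0, -15],
    [0, 0, -19],
    [0, 0, -23],
    [0, 0, -27],
  ],
  dr=[
    [0, 0, 0],
    [0, 0, 0],
    [0, 0, 0],
    [0, 0, 0],
    [0, 0, 0],
    [0, 0, 0],
    [0, 0, 0],
    [0, 0, 0],
    [0, 0, 0],
    [0, 0, 0],
  ],
)

```text
time: 10.8
position: [0.5937, -0.0175, 0.1979]
tool_rot: [-1.874, -1.775, -0.689]
ft_force: [0.1, -0.4, -0.8]
grip_width: 0.155
grip_force: 40.0
```

```bash
python3 - <<'E'
from h import *
a=get_image("scene");s=get_state();g=get_image("wrist")
for n,i in(("s9",a),("w9",g)):cv2.imwrite(f"pics/{n}.png",i[:,:,::-1])
P,Rt=hookpose(.0165,-.016);print(go(P,Rt,s),s["ft_force"],s["torque"],s["grip_width"]*87)
c=lambda im,x,y,w,h,k:cv2.resize(im[y:y+h,x:x+w],(w*k,h*k),interpolation=cv2.INTER_CUBIC)
cv2.imwrite("pics/c9.png",np.hstack([c(g,230,150,50,75,8),c(a,165,180,50,75,8)])[:,:,::-1])
E
```

```text
(array([ -2.1, -16.6,  29.6]), array([0.007, 0.   , 0.004])) [ 0.152915   -1.23194122 -1.00746079] [-1.04424311  0.07584917  0.02309151] 13.867972393359526
```

View pics/c9.png

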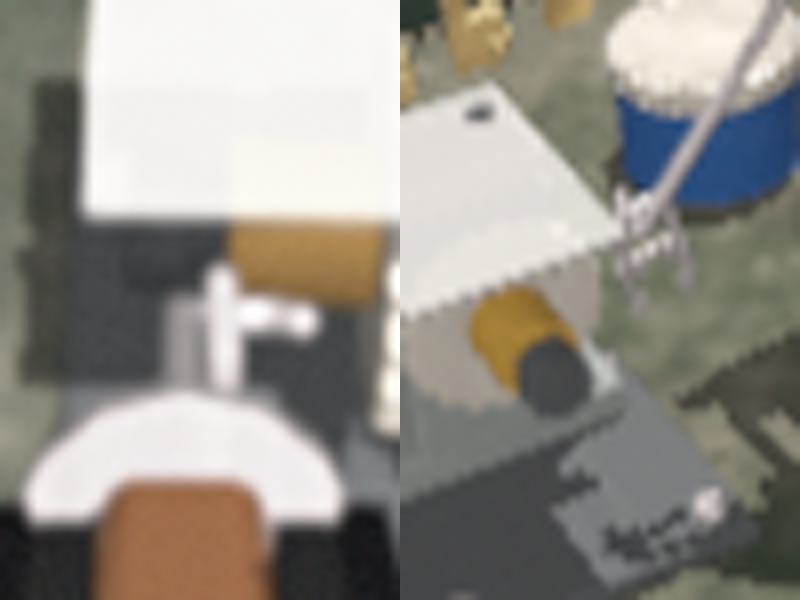

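```bash
cat >> h.py <<'E'
def pose(hook,yaw,lean=0,tilt=0):
    """tool pose: hook point there, hook yaw (deg), lean about hook dir (handle to -90deg side), tilt hook down (deg)"""
    y=np.array([np.cos(np.radians(yaw)),np.sin(np.radians(yaw)),0]);x=np.cross(y,Z)
    zz=np.sin(np.radians(lean))*x+np.cos(np.radians(lean))*Z
    Rt=rot(y,zz);Q=R.from_rotvec(-np.radians(tilt)*x).as_matrix();Rt=Q@Rt
    return np.array(hook)-Rt@HK,Rt
def hooknow(s=None):
    s=s or get_state();M=R.from_rotvec(s["tool_rot"]).as_matrix();return s["position"]+M@HK
def table(rows,s=None):
    s=s or get_state();print([ [round(float(v),1) for v in go(*pose(*r),s)[0]] for r in rows]);print([[round(float(v),3) for v in go(*pose(*r),s)[1]] for r in rows])
E
python3 - <<'E'
from h import *
s=get_state();h=hooknow(s);print(h,s["joint_positions"])
L=[]
for i,(d,l) in enumerate([(8,40),(24,40),(44,40),(60,38),(72,32),(82,25.5),(92,19),(102,12),(110,5),(115,0)]):
    L.append((h+[-.012*i/9,-d/1000,.06*max(0,i-3)/6],-3.2*(1-i/9),l))
table(L,s)
E
```

```text
[0.60514168 0.05863128 0.1064402 ] [-0.16919967  0.41662465  0.66119737  1.67564353 -0.87656148  1.53429484
  0.65556493]
[[-6.1, 1.3, -5.2], [-18.4, 1.4, -15.5], [-33.8, 1.7, -28.4], [-41.9, 1.7, -38.7], [-32.3, 1.4, -53.0], [-20.2, 0.8, -64.5], [-8.6, -0.1, -74.5], [3.4, -1.1, -82.6], [16.1, -2.5, -87.8], [26.9, -4.0, -92.4]]
[[0.007, 0.0, 0.004], [0.011, 0.0, -0.001], [0.015, 0.0, -0.006], [0.019, -0.035, -0.011], [0.022, -0.139, -0.017], [0.024, -0.253, -0.023], [0.026, -0.366, -0.03], [0.027, -0.488, -0.038], [0.027, -0.611, -0.045], [0.028, -0.698, -0.052]]
```

Emit:
send_rows(
  xyz=[
    [-6, 1, -5],
    [-18, 1, -15],
    [-34, 1.5, -28],
    [-42, 1.5, -39],
    [-32, 1, -53],
    [-20, 1, -64],
    [-9, 0, -74],
    [3, -1, -83],
    [16, -2.5, -88],
    [27, -4, -92],
  ],
  dr=[
    [0.007, 0, 0.004],
    [0.011, 0, 0],
    [0.015, 0, -0.006],
    [0.019, -0.035, -0.011],
    [0.022, -0.139, -0.017],
    [0.024, -0.253, -0.023],
    [0.026, -0.366, -0.03],
    [0.027, -0.488, -0.038],
    [0.027, -0.611, -0.045],
    [0.028, -0.698, -0.052],
  ],
)

```text
time: 11.73
position: [0.5877, -0.0544, 0.2873]
tool_rot: [2.217, 2.222, -0.004]
ft_force: [0.3, 0.2, -1.6]
grip_width: 0.155
grip_force: 40.0
```

```bash
python3 - <<'E'
from h import *
s=get_state();h=hooknow(s);print(h,s["joint_positions"],s["tool_rot"])
a=get_image("scene");cv2.imwrite("pics/s10.png",a[:,:,::-1]);print(proj(cam("scene"),[h,h-[0,0,.02]]))
L=[]
for i in range(20):
    k=(i+1)/20;L.append((h+k*(np.array([.585,-.12,.15])-h),-145*k))
table(L[:10],s)
E
```

```text
[ 0.59372652 -0.05490609  0.16735522] [-0.60790344  0.20706165  0.7658334   1.55855322 -0.14051692  1.4330519
  0.16851651] [ 2.21691056  2.22156751 -0.00382195]
[[238.00357999 168.20205745]
 [238.26842801 175.97122676]]
[[-3.0, -0.3, 0.9], [-5.5, -0.6, 1.8], [-8.0, -0.8, 2.6], [-10.6, -1.0, 3.5], [-13.2, -1.0, 4.4], [-15.8, -0.9, 5.3], [-18.6, -0.8, 6.1], [-21.4, -0.7, 7.0], [-24.3, -0.4, 7.9], [-27.2, -0.2, 8.8]]
[[0.001, 0.004, 0.129], [0.001, 0.004, 0.255], [0.001, 0.004, 0.382], [0.001, 0.004, 0.508], [0.002, 0.004, 0.635], [0.002, 0.004, 0.761], [0.002, 0.003, 0.888], [0.002, 0.003, 1.014], [0.003, 0.003, 1.141], [0.003, 0.003, 1.267]]
```

Emit:
send_rows(
  xyz=[
    [-2, 0, 1],
    [-5, -0.5, 2],
    [-8, -1, 3],
    [-11, -1, 4],
    [-13, -1, 4],
    [-16, -1, 5],
    [-19, -1, 6],
    [-21, -1, 7],
    [-24, -0.5, 8],
    [-27, 0, 9],
  ],
  dr=[
    [0, 0.004, 0.06],
    [0, 0.004, 0.18],
    [0, 0.004, 0.3],
    [0, 0.004, 0.42],
    [0, 0.004, 0.54],
    [0, 0.004, 0.66],
    [0, 0.004, 0.78],
    [0, 0.004, 0.9],
    [0, 0.004, 1.02],
    [0, 0.004, 1.14],
  ],
)

```text
time: 12.62
position: [0.5864, -0.0831, 0.2755]
tool_rot: [-3.066, -0.661, 0.002]
ft_force: [0.3, -0.9, -0.7]
grip_width: 0.161
grip_force: 40.0
```

```bash
python3 - <<'E'
from h import *
s=get_state();h=hooknow(s);print(h,s["joint_positions"])
y0=np.degrees(np.arctan2(*R.from_rotvec(s["tool_rot"]).as_matrix()[1::-1,1]));print(y0)
table([(np.array([.585,-.12,.15])*k+h*(1-k),y0+k*(-145-y0)) for k in(.25,.5,.75,1)],s)
E
```

```text
[ 0.58858336 -0.08806782  0.1555441 ] [-0.67960605  0.25343896  0.93501762  1.5726941  -0.20934581  1.42285934
 -0.87434524]
-65.66980306581999
[[-2.1, 6.7, 1.4], [-4.4, 14.6, 2.7], [-7.2, 23.1, 4.1], [-10.5, 31.9, 5.4]]
[[-0.005, 0.001, 0.346], [-0.005, 0.002, 0.692], [-0.005, 0.003, 1.038], [-0.004, 0.004, 1.385]]
```

Emit:
send_rows(
  xyz=[
    [-1, 2, 0.5],
    [-2, 5, 1],
    [-2, 7, 1.5],
    [-3, 10, 2],
    [-4, 13, 2.5],
    [-5, 16, 3],
    [-6, 19, 3.5],
    [-7, 22, 4],
    [-8, 25, 4.5],
    [-9, 28, 5],
  ],
  dr=[
    [-0.004, 0, 0.12],
    [-0.004, 0, 0.24],
    [-0.004, 0, 0.36],
    [-0.004, 0, 0.48],
    [-0.004, 0, 0.6],
    [-0.004, 0, 0.72],
    [-0.004, 0, 0.84],
    [-0.004, 0, 0.96],
    [-0.004, 0, 1.08],
    [-0.004, 0, 1.2],
  ],
)

```text
time: 13.45
position: [0.59, -0.1122, 0.2705]
tool_rot: [2.908, -1.187, -0.004]
ft_force: [-0.6, 0.6, -0.6]
grip_width: 0.154
grip_force: 40.0
```

```bash
python3 - <<'E'
from h import *
s=get_state();h=hooknow(s);print(h,s["joint_positions"])
y0=np.degrees(np.arctan2(*R.from_rotvec(s["tool_rot"]).as_matrix()[1::-1,1]));print(y0)
T=np.array([.58,-.125,.125])
table([(T*k+h*(1-k),y0,0,72*k) for k in np.arange(.1,1.01,.1)],s)
np.save("pre.npy",np.r_[s["position"],s["tool_rot"]])
b=get_image("top");a=get_image("scene");cv2.imwrite("pics/t11.png",b[:,:,::-1]);cv2.imwrite("pics/s11.png",a[:,:,::-1])
E
```

```text
[ 0.58546842 -0.11643602  0.15062072] [-0.75889851  0.35452029  1.14891538  1.56338557 -0.32492656  1.4377472
 -1.93487983]
-134.41118717214457
[[-0.1, 16.2, 2.8], [0.2, 32.1, 7.4], [0.4, 47.7, 14.0], [0.6, 62.6, 22.3], [0.8, 76.7, 32.3], [1.1, 89.8, 43.9], [1.3, 101.6, 56.9], [1.6, 112.0, 71.2], [1.8, 120.9, 86.6], [2.0, 128.1, 102.9]]
[[0.127, 0.002, -0.0], [0.253, 0.002, -0.0], [0.378, 0.002, -0.0], [0.504, 0.002, -0.001], [0.63, 0.002, -0.001], [0.755, 0.002, -0.001], [0.881, 0.002, -0.001], [1.007, 0.002, -0.001], [1.132, 0.002, -0.001], [1.258, 0.002, -0.001]]
```

Emit:
send_rows(
  xyz=[
    [0, 16, 3],
    [0, 32, 7],
    [0, 47, 14],
    [0.5, 62, 22],
    [1, 76, 32],
    [1, 89, 43],
    [1, 101, 56],
    [1.5, 111, 70],
    [2, 120, 85],
    [2, 127, 101],
  ],
  dr=[
    [0.124, 0, 0],
    [0.248, 0, 0],
    [0.372, 0, 0],
    [0.496, 0, 0],
    [0.62, 0, 0],
    [0.744, 0, 0],
    [0.868, 0, 0],
    [0.992, 0, 0],
    [1.116, 0, 0],
    [1.24, 0, 0],
  ],
)

```text
time: 14.38
position: [0.503, -0.2065, 0.1701]
tool_rot: [-1.829, 0.736, -0.517]
ft_force: [0.7, 2.8, -1.3]
grip_width: 0.158
grip_force: 40.0
```

```bash
python3 - <<'E'
from h import *
s=get_state();h=hooknow(s);print(s["position"],h,s["joint_positions"],s["ft_force"])
M=R.from_rotvec(s["tool_rot"]).as_matrix();print(np.degrees(np.arccos(-M[2,2])),M[:,1])
b=get_image("top");a=get_image("scene");cv2.imwrite("pics/t12.png",b[:,:,::-1]);cv2.imwrite("pics/s12.png",a[:,:,::-1])
S=cam("scene");ph=proj(S,[h])[0];print(ph,proj(S,[h-[0,0,.02],h*[1,1,0]+[0,0,.01]]))
# bright unsaturated blobs in the mat floor area
q=proj(S,[[.399,-.06,.007],[.651,-.06,.007],[.651,-.19,.007],[.399,-.19,.007]]).astype(np.int32);print(q.tolist())
hsv=cv2.cvtColor(a,cv2.COLOR_RGB2HSV);m=((hsv[...,2]>120)&(hsv[...,1]<60)).astype(np.uint8);z=np.zeros_like(m);cv2.fillPoly(z,[q],1)
n,l,st,ce=cv2.connectedComponentsWithStats(m)
for i in range(1,n):
    x,y=ce[i]
    if st[i,4]>5 and 200<x<350 and 110<y<280:print(st[i],ce[i].round(1),plane(S,ce[i],.01).round(3))
E
```

```text
[ 0.5030373  -0.2065426   0.17010616] [ 0.57980792 -0.12798844  0.12165489] [ 0.18667341  0.57840457  0.91654809  2.05080695 -1.44487327  1.77273001
 -0.59537839] [ 0.70933909  2.775731   -1.29666346]
69.06175233478314 [-0.24395925 -0.26124022 -0.93393653]
[267.41882796 177.55222266] [[267.29098907 184.72195501]
 [266.74466263 215.36219638]]
[[296, 269], [228, 213], [267, 194], [337, 243]]
[  126     0   345   384 39155] [342.1 123.7] [ 0.833 -0.7    0.01 ]
[222 135   3   5   7] [222.9 137. ] [ 1.014 -0.291  0.01 ]
[226 135  19  13 104] [235.7 141.3] [ 0.96  -0.306  0.01 ]
[344 135   6   3  11] [346.9 135.7] [ 0.755 -0.637  0.01 ]
[271 161  11   7  24] [276.4 163.6] [ 0.761 -0.316  0.01 ]
[331 162  10   5  30] [335.8 163.8] [ 0.647 -0.458  0.01 ]
[246 164  12  11  71] [251.7 168.7] [ 0.784 -0.238  0.01 ]
[215 167   2   4   6] [215.3 168.5] [ 0.852 -0.153  0.01 ]
[ 235  167  118   58 1452] [291.5 193.5] [ 0.613 -0.242  0.01 ]
[260 169   4   4  10] [261.2 170.7] [ 0.757 -0.253  0.01 ]
[325 176  23  23 221] [337.3 183.8] [ 0.568 -0.377  0.01 ]
[308 180  10   4  23] [312.1 181.6] [ 0.62  -0.329  0.01 ]
[214 193  14  10  71] [220.4 197.8] [ 0.716 -0.08   0.01 ]
[336 196   7   7  17] [339.2 199.2] [ 0.514 -0.324  0.01 ]
[315 199   4   3   8] [316.2 200. ] [ 0.549 -0.273  0.01 ]
[334 207   5   3   7] [336. 208.] [ 0.492 -0.288  0.01 ]
[203 208   6   3  13] [205.3 209. ] [ 0.698 -0.022  0.01 ]
[209 211   8   5  24] [212.2 212.8] [ 0.674 -0.027  0.01 ]
[326 254  31  27 329] [342.2 266.8] [ 0.342 -0.14   0.01 ]
[262 267   3   3   8] [262.9 268.1] [ 0.445 -0.006  0.01 ]
[298 274  11   7  18] [302.4 277.6] [ 0.373 -0.052  0.01 ]
```

```bash
cat >> h.py <<'E'
def findclip(n,im):
    C=cam(n);q=proj(C,[[.399,-.06,.007],[.651,-.06,.007],[.651,-.19,.007],[.399,-.19,.007]]).astype(np.int32)
    ref=cv2.imread(f"pics/{n}0.png");z=np.zeros(ref.shape[:2],np.uint8);cv2.fillPoly(z,[q],255);z=cv2.erode(z,np.ones((3,3)))
    d=im[:,:,::-1].astype(int).min(2)-ref.astype(int).min(2);m=((d>35)&(z>0)).astype(np.uint8)
    k,l,st,ce=cv2.connectedComponentsWithStats(m)
    for i in range(1,k):
        if st[i,4]>4:print(n,st[i].tolist(),ce[i].round(1),plane(C,ce[i],.01).round(3),im[l==i].mean(0).round())
E
python3 - <<'E'
from h import *
for n,f in(("scene","s11"),("scene","s12"),("top","t11"),("top","t12")):
    print(f);findclip(n,cv2.imread(f"pics/{f}.png")[:,:,::-1])
E
```

```text
s11
s12
t11
top [290, 196, 3, 4, 9] [291.1 197.3] [ 0.572 -0.174  0.01 ] [177. 174. 175.]
t12
top [271, 184, 26, 30, 140] [285.2 197.6] [ 0.571 -0.16   0.01 ] [203. 193. 195.]
```

Emit:
send_rows(
  xyz=[
    [0, 10, 0],
    [0, -20, 0],
    [0, 10, 0],
    [0, -20, 0],
    [4, 10, 0],
    [-4, -20, 0],
    [0, -20, 0],
    [0, -20, 0],
    [0, -20, 0],
    [0, -20, 0],
  ],
  dr=[
    [0.03, 0, 0],
    [0.08, 0, 0],
    [0.08, 0, 0],
    [0.08, 0, 0],
    [0.08, 0, 0],
    [0.08, 0, 0],
    [0.08, 0, 0],
    [0.08, 0, 0],
    [0.08, 0, 0],
    [0.08, 0, 0],
  ],
)

```text
time: 15.32
position: [0.5094, -0.1981, 0.192]
tool_rot: [-1.759, 0.704, -0.533]
ft_force: [-0.3, 0.7, -0.4]
grip_width: 0.155
grip_force: 40.0
```

```bash
python3 - <<'E'
from h import *
s=get_state();h=hooknow(s);print(s["position"],h,s["joint_positions"],s["ft_force"])
b=get_image("top");a=get_image("scene");cv2.imwrite("pics/t13.png",b[:,:,::-1]);cv2.imwrite("pics/s13.png",a[:,:,::-1])
findclip("scene",a);findclip("top",b);S=cam("scene");print(proj(S,[h,h-[0,0,.025]]))
d=a.astype(int)-cv2.imread("pics/scene0.png")[:,:,::-1].astype(int)
x,y=proj(S,[h])[0].astype(int);print(a[y-12:y+40:2,x-16:x+30:2].min(2))
E
```

```text
[ 0.50935366 -0.19814105  0.19199618] [ 0.5879815  -0.116708    0.15201703] [ 0.21783362  0.56383155  0.87153311  2.05013791 -1.47366286  1.81133687
 -0.60351433] [-0.2636798   0.66603683 -0.38483016]
scene [275, 215, 15, 9, 64] [281.7 218.4] [ 0.547 -0.149  0.01 ] [176. 169. 168.]
top [266, 178, 31, 31, 158] [283.5 193.3] [ 0.582 -0.155  0.01 ] [205. 194. 196.]
top [275, 200, 12, 16, 104] [279.9 207.7] [ 0.545 -0.146  0.01 ] [204. 198. 202.]
[[261.54771447 166.43268324]
 [261.48066643 175.73092264]]
[[ 11  12  12   8  10  35  36  39  45  45  35  38  36  39  39  36  37  37
   36  36  39 119 119]
 [ 10   9   8  11   9   8  17  58  37  40  47  52  41  41  36  38  37  39
   36  36  37  62 120]
 [  8   6  10  10   7  12   9  12  43  37  38  38  66 112 100  91  35  37
   42 111 179 167 170]
 [ 11   9  12   6  11  10   7  11  13  37  36  36  37 135 156 158 167 158
  174 150 118 104  62]
 [ 10  14  12   9   8   7   7  10   8  63 156 164 162 177 164 138 123 109
  113  38  36  56 102]
 [ 79 153 157   2  15   7  12  47 183 163 124 111  82  42  87 122 138 134
  113 146 104  93  37]
 [ 83 154 17
[... 1228 characters left out ...]
124 126 117 118 113]
 [115 120 118 109 122 122 136 143 142 143 146 121 124 159 159 158 150 125
  127 129 122 114 111]
 [123 122 114 121 134 143 146 145 134 108  85  94  94 103 150 157 155 152
  125 119 117 121 117]
 [121 125 137 139 142 146 132  99  82  93 100  98  92  90  89 127 162 159
  153 144 122 117 106]
 [138 144 142 143 135  99  82  98 101  94  94  91  95  91  96  79 107 154
  156 160 155 135 115]
 [145 144 120  86  88 101 107  92  94  93  89  94  91  96  95  92  95  91
  143 162 158 159 147]
 [118  87  85 103  97  94  91  96  91  93  96  96  94  96  95  98  96  99
   84 121 156 161 162]
 [ 83  95 106  91  91  88  92  92  94  99  93  97  98  91  98  99  97  95
   96  91  95 143 158]]
```

```bash
python3 - <<'E'
from h import *
s=get_state();h=hooknow(s);M=R.from_rotvec(s["tool_rot"]).as_matrix()
t=np.degrees(np.arccos(-M[2,2]));y0=-134.4;print(t)
T=np.array([.58,-.14,.17])
table([(T*k+h*(1-k),y0,0,t*(1-k)) for k in np.arange(.09,.91,.09)],s)
E
```

```text
73.4066591830598
[[0.3, -14.8, -0.9], [1.3, -29.3, -0.2], [2.4, -43.4, 2.0], [3.5, -56.9, 5.7], [4.6, -69.6, 10.7], [5.7, -81.4, 17.1], [6.8, -92.1, 24.6], [7.9, -101.5, 33.2], [9.0, -109.7, 42.7], [10.1, -116.5, 52.9]]
[[-0.115, 0.006, 0.007], [-0.231, 0.006, 0.007], [-0.346, 0.006, 0.007], [-0.461, 0.005, 0.008], [-0.577, 0.005, 0.008], [-0.692, 0.004, 0.008], [-0.807, 0.004, 0.009], [-0.922, 0.003, 0.009], [-1.038, 0.003, 0.009], [-1.153, 0.002, 0.009]]
```

Emit:
send_rows(
  xyz=[
    [0, -15, -1],
    [1, -29, 0],
    [2, -43, 2],
    [3, -57, 6],
    [4, -70, 11],
    [5, -81, 17],
    [6, -92, 25],
    [7, -101, 33],
    [8, -110, 43],
    [10, -116, 53],
  ],
  dr=[
    [-0.115, 0.006, 0.007],
    [-0.231, 0.006, 0.007],
    [-0.346, 0.006, 0.007],
    [-0.461, 0.005, 0.008],
    [-0.577, 0.005, 0.008],
    [-0.692, 0.004, 0.008],
    [-0.807, 0.004, 0.008],
    [-0.922, 0.003, 0.008],
    [-1.038, 0.003, 0.009],
    [-1.153, 0.002, 0.009],
  ],
)

```text
time: 16.25
position: [0.5747, -0.1441, 0.2881]
tool_rot: [-2.797, 1.141, -0.069]
ft_force: [0.8, -0.8, -0.7]
grip_width: 0.157
grip_force: 40.0
```

```bash
cat >> h.py <<'E'
FORK=np.array([.5254,-.3429,.1419]);RF=R.from_rotvec([2.220,2.2224,0]).as_matrix()
E
python3 - <<'E'
from h import *
s=get_state();print(s["position"],s["joint_positions"],hooknow(s))
print(go(FORK+[0,0,.13],RF,s))
E
```

```text
[ 0.57470623 -0.14407925  0.28805735] [-0.65205502  0.21213641  1.07102085  1.61098638 -0.31194582  1.39163032
 -1.88968828] [ 0.5810258  -0.13708981  0.1683777 ]
(array([103.8, 177.2,  -6.9]), array([-0.067, -0.149, -2.343]))
```

Emit:
send_rows(
  xyz=[
    [5, 9, 0],
    [10, 18, -1],
    [15, 27, -1],
    [21, 35, -2],
    [26, 44, -2],
    [31, 53, -3],
    [36, 62, -3],
    [42, 71, -3],
    [47, 80, -4],
    [52, 89, -4],
  ],
  dr=[
    [-0.003, -0.007, -0.117],
    [-0.007, -0.015, -0.234],
    [-0.01, -0.022, -0.351],
    [-0.013, -0.03, -0.468],
    [-0.017, -0.037, -0.585],
    [-0.02, -0.045, -0.702],
    [-0.023, -0.052, -0.819],
    [-0.027, -0.06, -0.936],
    [-0.03, -0.067, -1.053],
    [-0.034, -0.075, -1.17],
  ],
)

```text
time: 17.08
position: [0.5485, -0.2449, 0.2779]
tool_rot: [-3.006, -0.615, -0.04]
ft_force: [0.4, -0.2, -0.2]
grip_width: 0.16
grip_force: 40.0
```

```bash
python3 - <<'E'
from h import *
s=get_state();print(s["position"],s["joint_positions"],hooknow(s))
print(go(FORK+[0,0,.13],RF,s))
E
```

```text
[ 0.54853342 -0.24489125  0.2779455 ] [-0.30541179  0.28995618  0.89756028  1.53042587 -0.29774092  1.46620503
 -0.55489692] [ 0.55217806 -0.24114238  0.15800939]
(array([-59.9,  81.2,  -1.8]), array([-0.036, -0.075, -1.167]))
```

Emit:
send_rows(
  xyz=[
    [-6, 8, 0],
    [-12, 16, 0],
    [-18, 24, -1],
    [-24, 32, -1],
    [-30, 41, -1],
    [-36, 49, -1],
    [-42, 57, -1],
    [-48, 65, -1],
    [-54, 73, -2],
    [-60, 81, -2],
  ],
  dr=[
    [-0.004, -0.007, -0.117],
    [-0.007, -0.015, -0.234],
    [-0.011, -0.022, -0.351],
    [-0.015, -0.03, -0.468],
    [-0.018, -0.037, -0.585],
    [-0.022, -0.045, -0.702],
    [-0.025, -0.052, -0.819],
    [-0.029, -0.06, -0.936],
    [-0.032, -0.067, -1.053],
    [-0.036, -0.075, -1.167],
  ],
)

```text
time: 17.92
position: [0.5248, -0.3424, 0.2725]
tool_rot: [2.22, 2.222, -0.001]
ft_force: [-0.4, 0.3, -0.9]
grip_width: 0.158
grip_force: 40.0
```

Emit:
send_rows(
  xyz=[
    [0, 0, 0],
    [0, 0, 0],
    [0, 0, 0],
    [0, 0, 0],
    [0, 0, 0],
    [0, 0, 0],
    [0, 0, 0],
    [0, 0, 0],
    [0, 0, 0],
    [0, 0, 0],
  ],
  dr=[
    [0, 0, 0],
    [0, 0, 0],
    [0, 0, 0],
    [0, 0, 0],
    [0, 0, 0],
    [0, 0, 0],
    [0, 0, 0],
    [0, 0, 0],
    [0, 0, 0],
    [0, 0, 0],
  ],
)

```text
time: 18.75
position: [0.5254, -0.3422, 0.271]
tool_rot: [-2.227, -2.216, 0.005]
ft_force: [0.5, 0.5, -0.1]
grip_width: 0.16
grip_force: 40.0
```

```bash
python3 - <<'E'
from h import *
s=get_state();print(s["position"],s["joint_positions"],hooknow(s),s["grip_width"]*87)
print(go(FORK+[0,0,.13],RF,s))
a=get_image("scene");b=get_image("top");g=get_image("wrist")
for n,i in(("s14",a),("t14",b),("w14",g)):cv2.imwrite(f"pics/{n}.png",i[:,:,::-1])
findclip("scene",a);findclip("top",b)
# pick in hand as seen by wrist: compare hook pixels with the earlier view w4
w4=cv2.cvtColor(cv2.imread("pics/w4.png"),cv2.COLOR_BGR2GRAY)
h=cv2.cvtColor(g,cv2.COLOR_RGB2HSV);m=cv2.inRange(h,(0,0,150),(180,50,255))
print((cv2.cvtColor(g,cv2.COLOR_RGB2GRAY)[182:206:2,244:276:2]));print(w4[182:206:2,244:276:2])
E
```

```text
[ 0.52538533 -0.34218754  0.27103713] [-0.0559165   0.30975825  0.74482547  1.48864711 -0.2069396   1.42564845
  0.69004605] [ 0.5310705  -0.34248845  0.15112216] 13.925258210639642
(array([-0.7,  0. , -0.9]), array([-0.003,  0.002, -0.006]))
scene [275, 215, 15, 9, 63] [281.7 218.4] [ 0.547 -0.149  0.01 ] [175. 168. 167.]
top [275, 200, 12, 16, 104] [279.9 207.7] [ 0.545 -0.146  0.01 ] [204. 198. 202.]
[[168 168 171 171 171 164 164 164 166 168 167 169 169 170 162 227]
 [182 185 184 185 183 184 201 189 199 202 209 207 203 212 228 227]
 [255 255 255 254 236 247 251 250 251 251 252 255 255 255 255 251]
 [254 254 255 241 140 180 250 250 250 250 230 229 248 254 255 251]
 [253 253 255 224 124 164 255 255 255 255 247 248 252 254 255 251]
 [253 254 255 224 126 159 255 254 254 254 254 254 253 255 255 251]
 [253 252 248 194 127 148 245 249 249 247 249 247 246 242 242 231]
 [218 210 193 143 128 120 175 188 189 190 200 184 188 179 168 183]
 [185 161 156 133 139 134 141 155 164 196 200 190 196 196 185 185]
 [147 152 164 175 179 181 175 161 147 154 167 190 194 195 182 176]
 [183 184 185 184 184 1
[... 216 characters left out ...]
 104 108 116  86  71  70  61]
 [ 92  98 109 111 117 116 127 131 128 130 127 125  84  64  65  62]
 [ 96 102 115 116 145 181 248 251 252 247 207 197 178  81  67  62]
 [102 108 117 116 147 156 211 225 225 217 182 208 224 101  68  64]
 [103 109 118 118 148 140 126 124 123 123 125 131 136  72  69  62]
 [ 98 104 115 119 148 143 123 120 118 125 134 132 116  72  64  57]
 [102 103 108 119 147 143 121 119 122 131 145 136  91  66  64  58]
 [111 132 126 146 164 163 142 132 128 135 140 142  99  70  65  62]
 [164 197 213 227 234 231 230 214 180 168 142 140 105  83  79  70]
 [234 236 234 233 232 236 239 239 236 235 195 146 128 125 125  93]
 [232 232 232 231 232 234 238 235 233 235 235 204 149 129 129 109]]
```

Emit:
send_rows(
  xyz=[
    [-0.5, 0, 8],
    [-0.7, 0, 22],
    [-0.7, 0, 38],
    [-0.7, 0, 54],
    [-0.7, 0, 70],
    [-0.7, 0, 86],
    [-0.7, 0, 102],
    [-0.7, 0, 115],
    [-0.7, 0, 124],
    [-0.7, 0, 128.5],
  ],
  dr=[
    [-0.003, 0.002, -0.006],
    [-0.003, 0.002, -0.006],
    [-0.003, 0.002, -0.006],
    [-0.003, 0.002, -0.006],
    [-0.003, 0.002, -0.006],
    [-0.003, 0.002, -0.006],
    [-0.003, 0.002, -0.006],
    [-0.003, 0.002, -0.006],
    [-0.003, 0.002, -0.006],
    [-0.003, 0.002, -0.006],
  ],
)

```text
time: 19.73
position: [0.5244, -0.3428, 0.1417]
tool_rot: [-2.219, -2.221, 0.0]
ft_force: [-6.8, 5.8, 23.5]
grip_width: 0.159
grip_force: 40.0
```

Emit:
send_rows(
  xyz=[
    [0, 0, 0],
    [0, 0, 0],
    [0, 0, 0],
    [0, 0, 0],
    [0, 0, 0],
    [0, 0, 0],
    [0, 0, 0],
    [0, 0, 0],
    [0, 0, 0],
    [0, 0, 0],
  ],
  dr=[
    [0, 0, 0],
    [0, 0, 0],
    [0, 0, 0],
    [0, 0, 0],
    [0, 0, 0],
    [0, 0, 0],
    [0, 0, 0],
    [0, 0, 0],
    [0, 0, 0],
    [0, 0, 0],
  ],
)

```text
time: 20.57
position: [0.5251, -0.3432, 0.1426]
tool_rot: [2.22, 2.222, 0.0]
ft_force: [0.3, -0.1, 0.1]
grip_width: 0.158
grip_force: 40.0
```

```bash
python3 - <<'E'
from h import *
s=get_state();print(s["position"],s["ft_force"],s["torque"],go(FORK,RF,s))
E
```

```text
[ 0.52507315 -0.34319611  0.14261751] [ 0.2821116  -0.14918745  0.09851993] [-0.09180645  0.02505663 -0.02723428] (array([0.3, 0.3, 0.7]), array([ 0.,  0., -0.]))
```

Emit:
send_rows(
  xyz=[
    [0, 0, 0],
    [0, 0, 0],
    [0, 0, 0],
    [0, 0, 0],
    [0, 0, 0],
    [0, 0, 0],
    [0, 0, 0],
    [0, 0, 0],
    [0, 0, 0],
    [0, 0, 0],
  ],
  dr=[
    [0, 0, 0],
    [0, 0, 0],
    [0, 0, 0],
    [0, 0, 0],
    [0, 0, 0],
    [0, 0, 0],
    [0, 0, 0],
    [0, 0, 0],
    [0, 0, 0],
    [0, 0, 0],
  ],
  jaw=50,
)

```text
time: 21.4
position: [0.525, -0.3432, 0.1426]
tool_rot: [2.22, 2.222, 0.0]
ft_force: [-0.3, -0.9, -0.5]
grip_width: 0.572
grip_force: 0.0
```

Emit:
send_rows(
  xyz=[
    [0, 0, -5],
    [0, 0, -15],
    [0, 0, -30],
    [0, 0, -50],
    [0, 0, -75],
    [0, 0, -100],
    [0, 0, -120],
    [0, 0, -130],
    [0, 0, -130],
    [0, 0, -130],
  ],
  dr=[
    [0, 0, 0],
    [0, 0, 0],
    [0, 0, 0],
    [0, 0, 0],
    [0, 0, 0],
    [0, 0, 0],
    [0, 0, 0],
    [0, 0, 0],
    [0, 0, 0],
    [0, 0, 0],
  ],
)

```text
time: 22.23
position: [0.525, -0.3432, 0.2728]
tool_rot: [2.22, 2.222, 0.001]
ft_force: [0.1, 0.7, -1.0]
grip_width: 0.573
grip_force: 0.0
```

```bash
python3 - <<'E'
from h import *
s=get_state();print(s["position"],s["ft_force"],s["grip_width"])
a=get_image("scene");b=get_image("top");cv2.imwrite("pics/s15.png",a[:,:,::-1]);cv2.imwrite("pics/t15.png",b[:,:,::-1])
findclip("scene",a);findclip("top",b)
S=cam("scene")
for im in(cv2.imread("pics/scene0.png"),cv2.imread("pics/s15.png")):
    m=cv2.inRange(cv2.cvtColor(im,cv2.COLOR_BGR2HSV),(5,150,90),(20,255,255));m[:,:335]=0;m[:,360:]=0;m[:135]=0;m[170:]=0
    p=cv2.findNonZero(m);print(cv2.boundingRect(p),p.mean(0),cv2.minAreaRect(p))
E
```

```text
[ 0.52498197 -0.34321726  0.2727586 ] [ 0.07788774  0.65515502 -1.04474198] 0.5734296871025245
scene [275, 215, 15, 9, 63] [281.7 218.4] [ 0.547 -0.149  0.01 ] [175. 168. 167.]
top [275, 200, 12, 16, 103] [280.  207.7] [ 0.545 -0.146  0.01 ] [205. 199. 203.]
(342, 142, 10, 22) [[346.38815789 152.21710526]] ((346.3800048828125, 152.33998107910156), (7.071068286895752, 21.778892517089844), 8.13010311126709)
(343, 142, 10, 22) [[347.09395973 152.36241611]] ((347.0, 152.5), (7.069156646728516, 21.700664520263672), 9.462322235107422)
```

The handle is back at its starting pixels (within 1 px and about 1° of tilt), and both cameras place the clip at rest on the mat. I'm handing in.

```bash
python3 -c "
from bench import *
print(close_job())"
```

```text
the job is handed in; nothing more can be done
None
```

I pulled the clip off the spindle with the pick, and it now lies on the mat inside the frame. The pick is back upright in its fork, and the job was handed in at about 22 s with no verdict shown.

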